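# Put the pepper mill and a spice jar away in the two-tier rack by height

## Task

Put the shopping away in the wooden spice rack by height: the brown pepper mill that stands between the carton and the rack goes on the bottom tier, which has the tall headroom, and the red-capped jar out of the cardboard carton goes on the low tier above it. Stand each of them upright on its board, inside the rack behind the steel front rail, and leave the bottle and the jar that are already in the rack standing where they are.

Things in the scene. Friction and masses are not known exactly. Their poses are not given: they have to be found in the camera images.
- rack: fixed wooden spice rack with two tiers and a top board, 150 deep x 284 wide x 342 high mm, open at the front. Origin: centre of its footprint on the worktop; x from the front to the back, y to the left as seen from the front, z up. 260 mm wide inside (y -130 to +130); back slats at x +60. The side posts at the front slope from x -75 at the worktop to x -7 at the top.
- bottom_tier (a point): on the bottom tier's board, at rack x 0, y 0, z 22 mm; axes as the rack. Board from x -65 to +60. Headroom 165 mm, under the upper tier's board, whose front edge is at rack x -40. A 6 mm steel rail runs along the front edge, its top 10 mm above the board, its rear face at rack x -58.
- upper_tier (a point): on the upper tier's board, at rack x +12, y 0, z 197 mm; axes as the rack. Board from rack x -40 to +60. Headroom 130 mm, under the top board, whose front edge is at rack x -6. A 6 mm steel rail runs along the front edge, its top 10 mm above the board, its rear face at rack x -33.
- mill: brown wooden pepper mill, 135 mm high, about 0.24 kg, standing on the worktop. Origin on its underside, z up. Round body 48 mm dia (46 above z 45, neck 36 from z 95) with its axis at x 0, y +8 mm in this frame. On top (z 114 to 135) a crank, fixed here, reaches from the axis to its knob at x +14, y -26 mm; it starts pointing ahead (+x) or up to 50 degrees right of it.
- mill_body (a point): point on the pepper mill's body axis, 45 mm above its underside
- jar: red-capped glass spice jar, round, 45 mm dia, 106 mm high, about 0.11 kg (varies), standing in the carton. Origin at the centre of its underside, z up. The cap is the top 25 mm.
- carton: fixed open cardboard carton, outside 157 (x) x 175 (y) x 140 (z) mm, walls, floor and divider 4 mm, flaps folded down outside (they stand out up to 20 mm). Origin at the centre of its underside. A full-height divider along y makes two cells: the jar stands in the one nearer the robot (x -74 to +4, 167 mm long in y), a bulb of garlic lies in the other.
- oil_bottle: green bottle with black cap, 52 mm dia, 148 mm high, standing at the left or the right end of the rack's bottom tier. Origin at the centre of its underside.
- herb_jar: white-capped spice jar with a green label, 43 mm dia, 100 mm high, standing at the other end of the rack's upper tier. Origin at the centre of its underside.

How it is judged:
By the outcome, as a careful person would: the job done as asked, in the order asked, and still so for the second after the job is handed in, with the robot touching nothing.
It also fails if it takes over 72 s, if anything falls off the work surface, if the arm or the gripper's body presses on something with over 40 N, if the wrist force passes 120 N, or if a joint passes its speed limit or range.

## Robot

A 6-joint arm with a two-finger parallel gripper is mounted at the origin on a cart in front of the work surface, level with it; the furniture and walls round the work are solid. World frame = base frame: x ahead of the robot, y to its left, z up, the work surface at z = 0. Lengths are in mm, angles in rad, forces in N, time in s.
With the tool pointing down it reaches from about 275 to 1000 mm from the base axis. Payload 8.4 kg.
Tool frame: the origin (TCP) lies midway between the tips of the shut fingers; the grasp point (between the pads) lies 19 mm behind it; z points along the fingers, y is the line along which they close (so a half turn about z gives the same grasp; the last joint's range is limited). The gripper opens to 85 mm and grips with 20 to 120 N. Pads are 22 mm wide; open, the fingers measure 114 mm over their backs; the gripper's body (76 mm by 85 mm) begins 54 mm behind the grasp point. The pads swing forward as they close: fully open they stand 13 mm farther back than shut.
Start: joints at [-1.166, 0.353, 1.633, -0, 1.155, -0.002], TCP at [247.294, -573.998, 231.281] pointing down, gripper open.
Joint ranges: [-2.63, 2.63], [-0.92, 2.1], [0.06, 2.66], [-1.3, 4.44], [0, 2.69], [-3.02, 3.02]. Speed limits (rad/s): [2.22, 2.22, 2.79, 3.14, 3.14, 3.14].

## Interface

Orientations are given as [roll, pitch, yaw] about the fixed x, y, z axes, in that order (R = Rz(yaw) Ry(pitch) Rx(roll)).
In Python, from rig import monitor, imaging, r gives the robot as it stands.
- The arm moves only by the tool drive_tool, never from a script. Its argument "plan" is a list of rows, each an object of numbers: "x", "y", "z": the shift along the tool's x, y, z in units of 50 mm (1.0 is 50 mm); "ax", "ay", "az": the turn, a rotation vector about the tool's x, y, z in units of 6 degrees (1.0 is 6 degrees); "hand": the finger opening in mm, from 0 to 85.4. In form: [{"x": .., "y": .., "z": .., "ax": .., "ay": .., "az": .., "hand": ..}, ...]. A call has 1 to 8 rows; each row is the pose to reach, as a shift and turn from the pose commanded when the call began, along the tool's axes at that moment; what a row does not reach only later rows make up. A row lasts 1/10 s, in which the tool goes at most 50 mm and 8.59 degrees, less where a joint would pass 70% of its speed; a pose out of reach is approached as far as the arm can. A call with a gripper value outside its range is refused whole. The fingers move at their own pace and stop on an object; "grip_force" is the grip in N (left out, the last holds). Time passes only in rows, so rows that repeat a pose let the fingers close. It gives the time, the measured TCP pose, the force, the opening and the grip force at its end, in the units of the state.
- monitor.sense(): the state, without advancing time (a new reading comes with each control period).
- imaging.grab_frame(name): name is "scene" or "top"; returns the picture (480x640x3 uint8, red, green, blue); there is no depth.
- imaging.camera_info(name): a dict with "mtx" (3x3 intrinsics, pixels), "R" (3x3) and "t" (3): a world point X has camera coordinates R X + t. Camera axes: x right, y down, z forward; pixel columns grow to the right and rows downward; lengths in mm; the calibration is good to about 2 mm. A picture is of the moment at which its call begins. camera_info takes no time and is no camera call.
- r.sign_off(): hands the job in; it is judged then, once.
The state is a dict: "clock": time; "qpos": joint angles; "qvel": joint speeds; "joint_efforts": joint torques, N m; "eef_pos": TCP position; "tcp_rot": TCP orientation; "contact_force": force on the tool from outside, world axes, zero at the start; "wrist_torque": the same for the moment, N m; "opening": opening from 0.0 (shut) to 1.0 (fully open); "grasp_force": force on a finger pad.
Only numpy, scipy, OpenCV 4.12 (cv2) and the standard library are available. Lean on these libraries where they do the work, as an engineer would, in place of code of your own. Each camera call takes 0.05 s, during which the arm holds its last target. There are 200 camera calls.

## Working session

There is one attempt and no reset: what is moved stays moved. The work goes in short steps, Python scripts to look and compute and a tool call to move; the robot and the scene stay as the last step left them, time stands still between calls to the robot, and variables do not carry over. Pictures are saved under pics/ and viewed, at most 10 in all, crops included, and the job is handed in when it is done.

Besides the shell and the picture viewer there is one more tool, called by a JSON object that holds its "op" and its "data". drive_tool: Moves the arm, as the interface text tells. Its arguments: {"type":"object","properties":{"plan":{"type":"array","items":{"type":"object","properties":{"x":{"type":"number"},"y":{"type":"number"},"z":{"type":"number"},"ax":{"type":"number"},"ay":{"type":"number"},"az":{"type":"number"},"hand":{"type":"number"}}}},"grip_force":{"type":"number"}},"required":["plan"]}

```bash
ls; mkdir -p pics; python3 - <<'E'
from rig import monitor, imaging, r
import cv2
for n in("scene","top"):
    cv2.imwrite(f"pics/{n}0.png",imaging.grab_frame(n)[:,:,::-1])
    c=imaging.camera_info(n);print(n,c["mtx"],c["R"],c["t"])
print(monitor.sense())
E
```

```text
pics
scene [[523.32390814   0.         317.83007207]
 [  0.         523.32390814 237.08288061]
 [  0.           0.           1.        ]] [[-0.70132231 -0.71265965  0.0162246 ]
 [-0.56043376  0.53716695 -0.63036947]
 [ 0.44052357 -0.45118499 -0.77612569]] [ 270.27313281  476.65275633 1121.97002473]
top [[466.19082474   0.         318.72056553]
 [  0.         466.19082474 236.60480673]
 [  0.           0.           1.        ]] [[-0.22528804 -0.97428948  0.00230193]
 [-0.92802978  0.21387067 -0.30499189]
 [ 0.29665808 -0.07084729 -0.95235217]] [  -6.48690945  567.78021836 1035.433742  ]
{'clock': 0.1, 'qpos': array([-1.16640762e+00,  3.53578242e-01,  1.63404575e+00, -2.40264669e-05,
        1.15518974e+00, -2.37608964e-03]), 'qvel': array([ 2.40404371e-03, -2.70230679e-04, -3.46073528e-03, -6.65323325e-05,
        2.09977501e-03, -1.09283401e-04]), 'joint_efforts': array([ 2.87229459e-04, -6.06356478e+01, -3.42822361e+01, -6.68237476e-05,
        4.08645239e-03,  2.01011295e-05]), 'eef_pos': array([ 247.11841881, -573.61853773,  230.64315282]), 'tcp_rot': array([-3.14037154e+00,  1.90678438e-05,  4.06774526e-01]), 'contact_force': array([0.23609175, 0.03114518, 0.04581199]), 'wrist_torque': array([ 0.04263061, -0.00684433,  0.01687127]), 'grasp_force': 0.0, 'opening': 0.9979170797367625}
```

View pics/scene0.png

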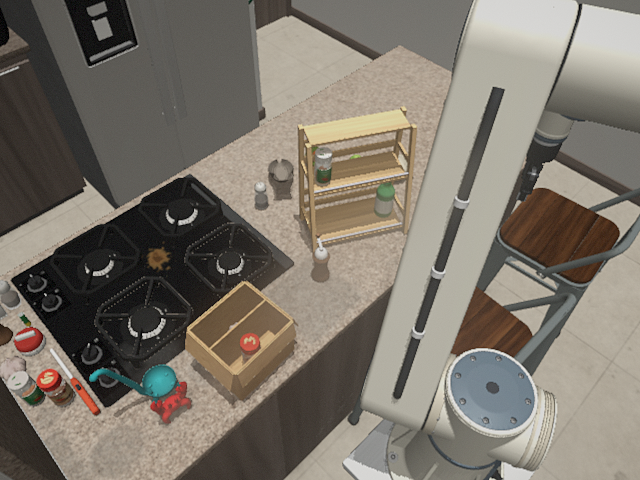

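View pics/top0.png

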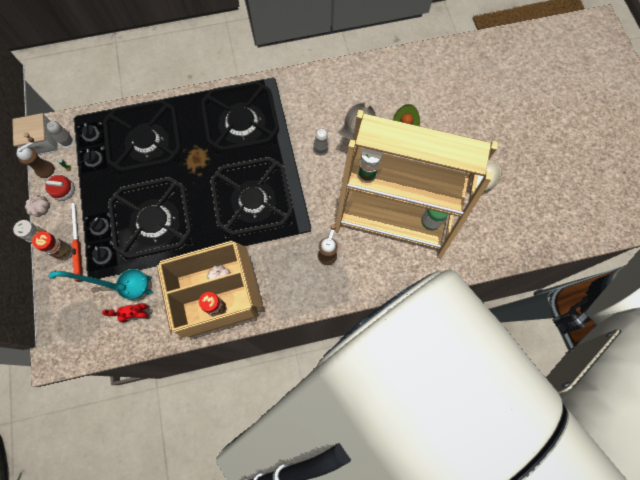

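The scene view shows the carton around (240,340) with the jar cap at (250,342), the mill at (320,262) and the rack at (355,180). In the top view the mill is at (328,250), the jar cap at (210,302), the carton is centred near (210,290), and the rack spans x 340–495. The oil bottle is on the bottom right and the herb jar on the upper left. I'll zoom in for exact pixels.

```bash
python3 - <<'E'
import cv2
t=cv2.imread("pics/top0.png");s=cv2.imread("pics/scene0.png")
f=lambda im,x,y,w,h,k:cv2.resize(im[y:y+h,x:x+w],None,fx=k,fy=k,interpolation=cv2.INTER_CUBIC)
cv2.imwrite("pics/a.png",f(t,310,105,200,150+15,3.6)) 
import numpy as np
cv2.imwrite("pics/b.png",np.hstack([f(s,280,100,140,195,3),f(t,150,235,120,195,3)])[:590])
E
```

```text
(no output)
```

View pics/a.png

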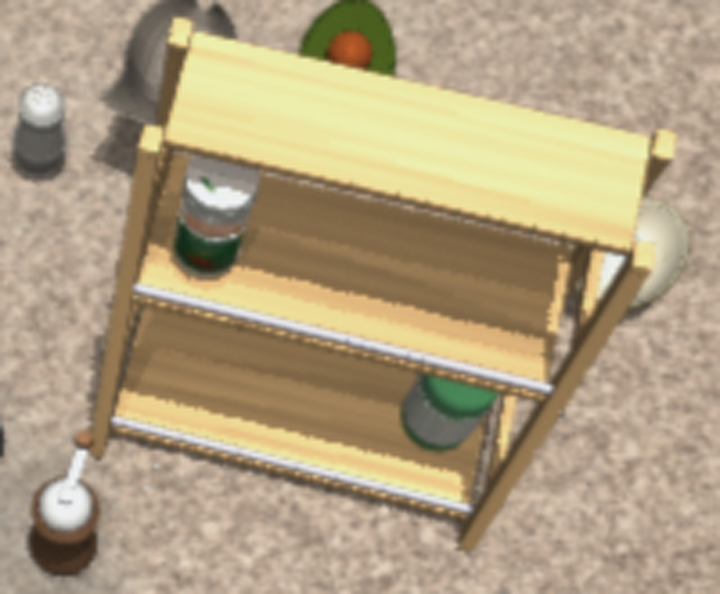

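View pics/b.png

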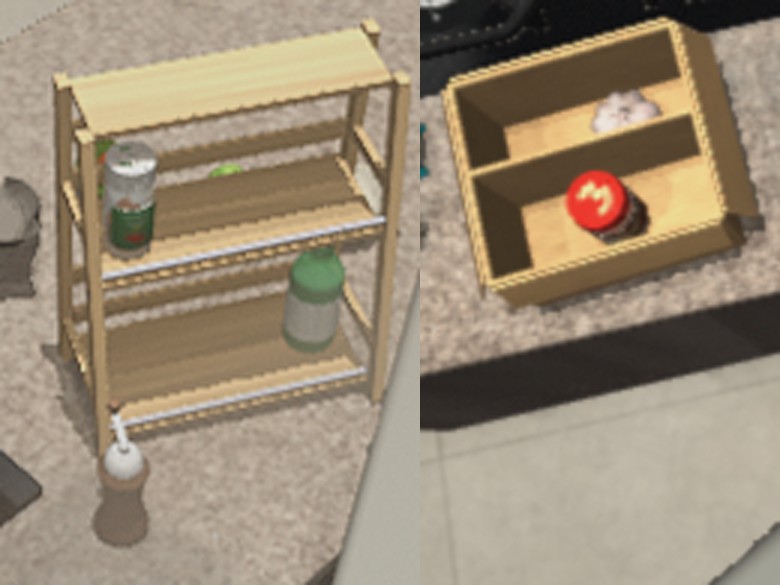

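```bash
cat > h.py <<'E'
import numpy as np, cv2
from rig import monitor, imaging, r
from scipy.optimize import least_squares
from scipy.spatial.transform import Rotation as Ro
CI={n:imaging.camera_info(n) for n in("scene","top")}
def proj(n,X):
    c=CI[n];p=(np.atleast_2d(X)@c["R"].T+c["t"])@c["mtx"].T
    return p[:,:2]/p[:,2:]
def place(p,X):
    return np.asarray(X)@Ro.from_euler('z',p[2]).as_matrix().T+[p[0],p[1],p[3] if len(p)>3 else 0]
def fit(obs,p0):
    f=lambda p:np.concatenate([(proj(n,place(p,X))-u).ravel() for n,X,u in obs])
    s=least_squares(f,p0,loss='soft_l1');return s.x,f(s.x).reshape(-1,2)
def ray(n,u,z):
    c=CI[n];d=c["R"].T@np.linalg.inv(c["mtx"])@[u[0],u[1],1];o=-c["R"].T@c["t"]
    return o+d*(z-o[2])/d[2]
E
python3 - <<'E'
from h import *
np.set_printoptions(precision=2,suppress=True)
T=lambda L:np.array(L)/3.6+[310,105]-.36
S=lambda L:np.array(L)/3+[280,100]-.33
B=lambda L:(np.array(L)-[420,0])/3+[150,235]-.33
R=[[-36,130,207],[-36,-130,207],[-61,130,32],[-61,-130,32],[-75,136,0],[-75,-136,0]]
p,e=fit([("top",R,T([[135,289],[550,388],[113,421],[470,512],[98,457],[465,548]])),
 ("scene",R,S([[104,275],[384,222],[112,424],[364,372],[103,455],[377,402]]))],[600,-100,0]);print("rack",p,np.degrees(p[2]));print(e.T)
C=[[78.5,87.5,140],[78.5,-87.5,140],[-78.5,-87.5,140],[-78.5,87.5,140]]
c,e=fit([("top",C,B([[447,82],[678,18],[724,216],[488,292]]))],[500,200,0]);print("carton",c,np.degrees(c[2]));print(e.T)
print("jar",ray("top",B([[598,199]])[0],110),ray("scene",[250,342],110))
print("dome",ray("top",T([[66,505]])[0],125),ray("scene",S([[124,462]])[0],125))
print("knob",ray("top",T([[84,439]])[0],130),ray("scene",S([[115,408]])[0],130))
print("base",ray("top",T([[63,545]])[0],10),ray("scene",S([[121,530]])[0],0))
Ri=Ro.from_euler('z',p[2]).as_matrix()
for n,u,z in(("top",T([[222,185]])[0],297),("top",T([[440,425]])[0],30),("scene",S([[313,335]])[0],30)):
    print((ray(n,u,z)-[p[0],p[1],0])@Ri)
print("mill in rack",(ray("top",T([[66,505]])[0],125)-[p[0],p[1],0])@Ri)
E
```

```text
rack [ 589.44 -345.24   -0.49] -28.332093130822
[[-0.25  0.01 -0.62 -0.01 -0.57 -0.45  0.16  1.64 -0.74  2.38  1.43  0.22]
 [-0.42  1.09 -0.41  0.04 -2.03 -0.83  0.2  -0.92  0.85 -0.74  1.84 -0.43]]
carton [484.44 142.2    0.06] 3.5495417367692577
[[ 0.3  -1.04  0.3   0.12]
 [ 0.31  0.55  0.23 -2.03]]
jar [451.85 143.85 110.  ] [452.03 149.4  110.  ]
dome [ 515.95 -147.67  125.  ] [ 510.2  -131.13  125.  ]
knob [ 555.37 -168.92  130.  ] [ 553.96 -163.56  130.  ]
base [ 520.69 -149.11   10.  ] [ 523.05 -143.74    0.  ]
[ -1.4   92.54 297.  ]
[ -2.04 -97.58  30.  ]
[ -2.7  -93.01  30.  ]
mill in rack [-158.45  139.03  125.  ]
```

```bash
cat >> h.py <<'E'
def frame(head,tilt):
    a,t=np.radians([head,tilt]);z=np.array([np.cos(a)*np.cos(t),np.sin(a)*np.cos(t),-np.sin(t)])
    y=np.array([np.sin(a),-np.cos(a),0]);return np.c_[np.cross(y,z),y,z]
def goal(axis,zg,head,tilt,back=0,off=22):
    "TCP for grasp point on axis (x,y) at height zg; prints row in drive units"
    R=frame(head,tilt);p=np.array([axis[0],axis[1],zg])+R[:,2]*(off-back)
    s=monitor.sense();R0=Ro.from_euler('xyz',s["tcp_rot"]).as_matrix()
    d=R0.T@(p-s["eef_pos"])/50;w=Ro.from_matrix(R0.T@R).as_rotvec(degrees=True)/6
    print("xyz",d.round(2),"a",w.round(2),"tcp",p.round(0))
def rk(x,y):
    return place((589.4,-345.2,-.4945),[x,y,0])[:2]
E
python3 -c "
from h import *
goal((518,-146),60,-20,30,100)"
```

```text
xyz [ 7.38 -6.63  2.64] a [-3.78  9.51  6.53] tcp [ 455. -123.   99.]
```

{"op": "drive_tool", "data": {"plan": [{"x": 7.0, "y": -7.2, "z": 0.6, "ax": -3.78, "ay": 9.51, "az": 6.53, "hand": 85}, {"x": 7.0, "y": -7.2, "z": 0.6, "ax": -3.78, "ay": 9.51, "az": 6.53, "hand": 85}, {"x": 7.0, "y": -7.2, "z": 0.6, "ax": -3.78, "ay": 9.51, "az": 6.53, "hand": 85}, {"x": 7.0, "y": -7.2, "z": 0.6, "ax": -3.78, "ay": 9.51, "az": 6.53, "hand": 85}, {"x": 7.0, "y": -7.2, "z": 0.6, "ax": -3.78, "ay": 9.51, "az": 6.53, "hand": 85}, {"x": 7.0, "y": -7.2, "z": 0.6, "ax": -3.78, "ay": 9.51, "az": 6.53, "hand": 85}, {"x": 7.0, "y": -7.2, "z": 0.6, "ax": -3.78, "ay": 9.51, "az": 6.53, "hand": 85}, {"x": 7.0, "y": -7.2, "z": 0.6, "ax": -3.78, "ay": 9.51, "az": 6.53, "hand": 85}]}}

```text
clock: 0.9
eef_pos: [376.7, -262.5, 215.8]
tcp_rot: [3.042, -0.838, -0.094]
contact_force: [1.4, 1.0, 0.5]
opening: 0.995
grasp_force: 0.0
```

```bash
python3 -c "
from h import *
s=monitor.sense();print(s['qpos'].round(2))
goal((518,-146),60,-20,30,110)"
```

```text
[-1.02 -0.05  2.5   1.53  0.56 -0.63]
xyz [-0.91 -3.19  2.02] a [-1.02  1.91  1.53] tcp [ 446. -120.  104.]
```

{"op": "drive_tool", "data": {"plan": [{"x": -0.5, "y": -3.19, "z": 1.6, "ax": -1.02, "ay": 1.91, "az": 1.53, "hand": 85}, {"x": -0.5, "y": -3.19, "z": 1.6, "ax": -1.02, "ay": 1.91, "az": 1.53, "hand": 85}, {"x": -0.5, "y": -3.19, "z": 1.6, "ax": -1.02, "ay": 1.91, "az": 1.53, "hand": 85}, {"x": -0.5, "y": -3.19, "z": 1.6, "ax": -1.02, "ay": 1.91, "az": 1.53, "hand": 85}, {"x": -0.5, "y": -3.19, "z": 1.6, "ax": -1.02, "ay": 1.91, "az": 1.53, "hand": 85}, {"x": -0.5, "y": -3.19, "z": 1.6, "ax": -1.02, "ay": 1.91, "az": 1.53, "hand": 85}, {"x": -0.5, "y": -3.19, "z": 1.6, "ax": -1.02, "ay": 1.91, "az": 1.53, "hand": 85}, {"x": -0.5, "y": -3.19, "z": 1.6, "ax": -1.02, "ay": 1.91, "az": 1.53, "hand": 85}]}}

```text
clock: 1.7
eef_pos: [479.1, -137.4, 157.0]
tcp_rot: [-3.12, -1.038, -0.362]
contact_force: [0.3, 0.6, -0.3]
opening: 1.001
grasp_force: 0.0
```

```bash
python3 -c "
from h import *
s=monitor.sense();print(s['qpos'].round(2))
goal((518,-146),60,-20,30,110)"
```

```text
[-0.2   0.35  2.65  3.29  0.9  -1.58]
xyz [-1.29 -0.1  -0.09] a [-0.1   0.08 -0.07] tcp [ 446. -120.  104.]
```

{"op": "drive_tool", "data": {"plan": [{"x": -0.8, "y": -0.1, "z": 0.5, "hand": 85}, {"x": -0.8, "y": -0.1, "z": 0.5, "hand": 85}, {"x": -1.3, "y": -0.1, "z": 1.3, "hand": 85}, {"x": -1.3, "y": -0.1, "z": 1.3, "hand": 85}, {"x": -1.3, "y": -0.1, "z": 2.1, "hand": 85}, {"x": -1.3, "y": -0.1, "z": 2.1, "hand": 85}, {"x": -1.3, "y": -0.1, "z": 2.1, "hand": 85}]}}

```text
invalid input
```

```bash
python3 -c "
from h import *
s=monitor.sense();print(s['qpos'].round(2))
goal((518,-146),60,-20,30,0)
cv2.imwrite('pics/c.png',np.hstack([cv2.resize(imaging.grab_frame(n)[y:y+130,x:x+130,::-1],None,fx=3,fy=3) for n,x,y in(('scene',255,190),('top',265,190))]))"
```

```text
[-0.2   0.35  2.65  3.29  0.9  -1.58]
xyz [-1.27 -0.07  2.11] a [-0.1   0.08 -0.07] tcp [ 536. -153.   49.]
```

View pics/c.png

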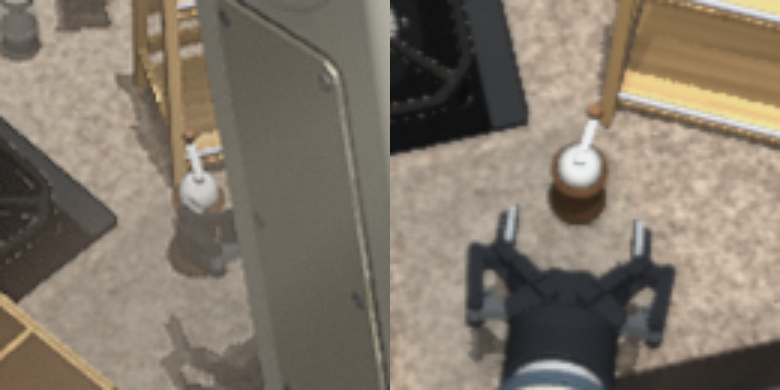

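The fingers (u 510 and 640 in the right-hand crop) straddle the mill (u 578) and are well centred on it. The move was refused for missing keys, so I'll resend it with every key filled in.

{"op": "drive_tool", "data": {"plan": [{"x": -0.8, "y": -0.05, "z": 0.5, "ax": 0, "ay": 0, "az": 0, "hand": 85}, {"x": -0.8, "y": -0.05, "z": 0.5, "ax": 0, "ay": 0, "az": 0, "hand": 85}, {"x": -1.3, "y": -0.05, "z": 1.3, "ax": 0, "ay": 0, "az": 0, "hand": 85}, {"x": -1.3, "y": -0.05, "z": 1.3, "ax": 0, "ay": 0, "az": 0, "hand": 85}, {"x": -1.3, "y": -0.05, "z": 2.1, "ax": 0, "ay": 0, "az": 0, "hand": 85}, {"x": -1.3, "y": -0.05, "z": 2.1, "ax": 0, "ay": 0, "az": 0, "hand": 85}, {"x": -1.3, "y": -0.05, "z": 2.1, "ax": 0, "ay": 0, "az": 0, "hand": 85}]}}

```text
clock: 2.5
eef_pos: [534.2, -153.3, 49.8]
tcp_rot: [-3.113, -1.039, -0.366]
contact_force: [0.2, -0.8, 0.2]
opening: 0.999
grasp_force: 0.0
```

```bash
python3 -c "
from h import *
s=monitor.sense();print(s['qpos'].round(2))
goal((518,-146),60,-20,30,0)
cv2.imwrite('pics/d.png',np.hstack([cv2.resize(imaging.grab_frame(n)[y:y+130,x:x+130,::-1],None,fx=3,fy=3) for n,x,y in(('scene',255,190),('top',265,190))]))"
```

```text
[-0.22  0.77  2.53  3.24  1.19 -1.54]
xyz [-0.   -0.03  0.03] a [-0.13  0.07 -0.08] tcp [ 536. -153.   49.]
```

View pics/d.png

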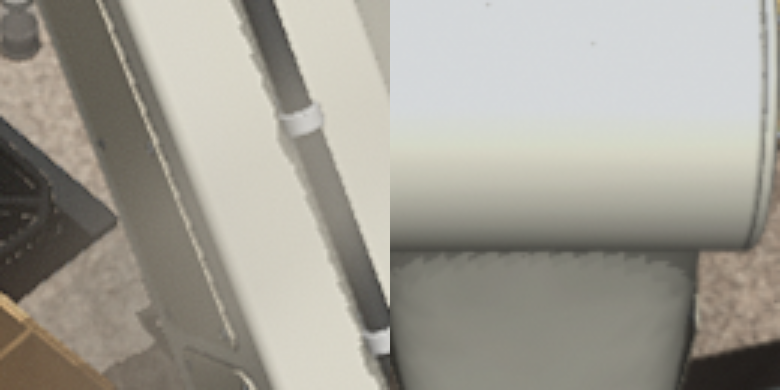

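{"op": "drive_tool", "data": {"plan": [{"x": 0, "y": 0, "z": 0, "ax": 0, "ay": 0, "az": 0, "hand": 30}, {"x": 0, "y": 0, "z": 0, "ax": 0, "ay": 0, "az": 0, "hand": 30}, {"x": 0, "y": 0, "z": 0, "ax": 0, "ay": 0, "az": 0, "hand": 30}, {"x": 0, "y": 0, "z": 0, "ax": 0, "ay": 0, "az": 0, "hand": 30}, {"x": 0, "y": 0, "z": 0, "ax": 0, "ay": 0, "az": 0, "hand": 30}, {"x": 0, "y": 0, "z": 0, "ax": 0, "ay": 0, "az": 0, "hand": 30}, {"x": 0, "y": 0, "z": 0, "ax": 0, "ay": 0, "az": 0, "hand": 30}, {"x": 0, "y": 0, "z": 0, "ax": 0, "ay": 0, "az": 0, "hand": 30}], "grip_force": 50}}

```text
clock: 3.4
eef_pos: [534.0, -152.1, 47.9]
tcp_rot: [-3.116, -1.038, -0.362]
contact_force: [-1.8, 0.6, 6.7]
opening: 0.424
grasp_force: 48.0
```

{"op": "drive_tool", "data": {"plan": [{"x": 0.35, "y": 0, "z": -0.2, "ax": 0, "ay": 0, "az": 0, "hand": 30}, {"x": 0.35, "y": 0, "z": -0.2, "ax": 0, "ay": 0, "az": 0, "hand": 30}]}}

```text
clock: 3.6
eef_pos: [533.7, -152.5, 68.2]
tcp_rot: [-3.115, -1.036, -0.363]
contact_force: [0.1, 0.9, -1.7]
opening: 0.428
grasp_force: 50.2
```

{"op": "drive_tool", "data": {"plan": [{"x": 0.4, "y": 0, "z": -0.7, "ax": 0, "ay": 0, "az": 0, "hand": 30}, {"x": 0.4, "y": 0, "z": -0.7, "ax": 0, "ay": 0, "az": 0, "hand": 30}, {"x": 0.95, "y": 0, "z": -1.7, "ax": 0, "ay": 0, "az": 0, "hand": 30}, {"x": 0.95, "y": 0, "z": -1.7, "ax": 0, "ay": 0, "az": 0, "hand": 30}, {"x": 0.95, "y": 0, "z": -1.7, "ax": 0, "ay": 0, "az": 0, "hand": 30}]}}

```text
clock: 4.1
eef_pos: [486.9, -137.1, 152.0]
tcp_rot: [-3.115, -1.037, -0.363]
contact_force: [0.1, -0.1, -1.0]
opening: 0.427
grasp_force: 50.3
```

```bash
python3 -c "
from h import *
cv2.imwrite('pics/e.png',np.hstack([cv2.resize(imaging.grab_frame(n)[y:y+150,x:x+130,::-1],None,fx=3,fy=3) for n,x,y in(('scene',255,170),('top',265,190))]))"
```

```text
(no output)
```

View pics/e.png

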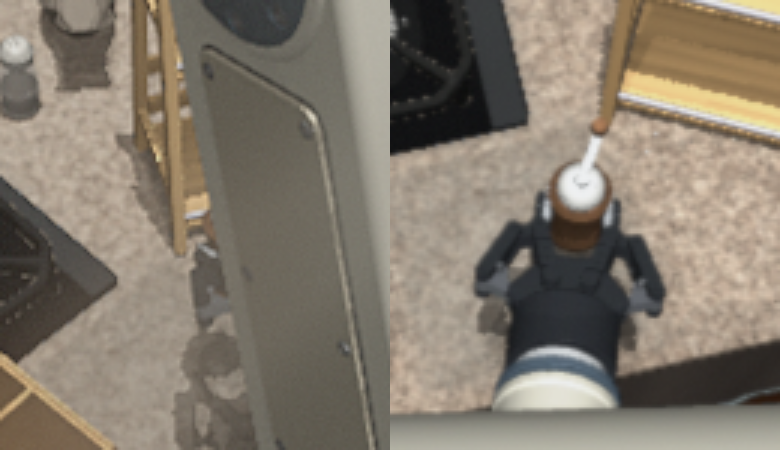

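```bash
python3 -c "
from h import *
P=lambda u,v:(265-.33+(u-390)/3,190-.33+v/3)
for z in(215,225,235):print(ray('top',P(581,186),z),ray('top',P(599,127),z+8))
print(ray('top',P(575,240),130))
for z in (104,114,140): print(z,(proj('top',[[469,-130,z],[469,-130,z+121]])-[265,190])*3+[390,0])"
```

```text
[ 475.43793226 -136.86499946  215.        ] [ 512.47760557 -158.54396606  223.        ]
[ 472.71467272 -135.99162577  225.        ] [ 509.33547299 -157.43158646  233.        ]
[ 469.99141318 -135.11825207  235.        ] [ 506.19334042 -156.31920686  243.        ]
[ 458.34736023 -130.05671114  130.        ]
104 [[570.17928826 233.95052951]
 [572.84152784 191.90275114]]
114 [[570.37767641 230.81715978]
 [573.0901414  187.97611435]]
140 [[570.91032067 222.40450309]
 [573.76023336 177.39258975]]
```

```bash
python3 -c "
from h import *
print(rk(-150,25),rk(-14,25));goal(rk(-150,25),97,-28.3,30,0,20)"
```

```text
[ 469.23387284 -252.00610598] [ 588.94190457 -316.5505646 ]
xyz [-0.7   2.36  1.29] a [-1.33  0.11  0.63] tcp [ 484. -260.   87.]
```

{"op": "drive_tool", "data": {"plan": [{"x": 0, "y": 2.36, "z": 0.7, "ax": -1.33, "ay": 0.11, "az": 0.63, "hand": 30}, {"x": 0, "y": 2.36, "z": 0.7, "ax": -1.33, "ay": 0.11, "az": 0.63, "hand": 30}, {"x": 0, "y": 2.36, "z": 0.7, "ax": -1.33, "ay": 0.11, "az": 0.63, "hand": 30}, {"x": -0.7, "y": 2.36, "z": 1.29, "ax": -1.33, "ay": 0.11, "az": 0.63, "hand": 30}, {"x": -0.7, "y": 2.36, "z": 1.29, "ax": -1.33, "ay": 0.11, "az": 0.63, "hand": 30}, {"x": -0.7, "y": 2.36, "z": 1.29, "ax": -1.33, "ay": 0.11, "az": 0.63, "hand": 30}, {"x": -0.7, "y": 2.36, "z": 1.29, "ax": -1.33, "ay": 0.11, "az": 0.63, "hand": 30}, {"x": -0.7, "y": 2.36, "z": 1.29, "ax": -1.33, "ay": 0.11, "az": 0.63, "hand": 30}]}}

```text
clock: 5.0
eef_pos: [484.6, -259.5, 89.2]
tcp_rot: [3.141, -1.05, -0.492]
contact_force: [0.4, 0.4, -0.9]
opening: 0.424
grasp_force: 50.4
```

```bash
python3 -c "
from h import *
s=monitor.sense();print(s['qpos'].round(2),s['eef_pos'],frame(-28.3,30).round(2)[:,2],Ro.from_euler('xyz',s['tcp_rot']).as_matrix().round(2)[:,2])
goal(rk(-150,25),97,-28.3,30,0,20)
goal(rk(-14,25),97,-28.3,30,0,20)
cv2.imwrite('pics/f.png',np.hstack([cv2.resize(imaging.grab_frame(n)[y:y+150,x:x+130,::-1],None,fx=3,fy=3) for n,x,y in(('scene',285,170),('top',305,170))]))"
```

```text
[-0.5   0.64  2.56  3.14  1.11 -1.57] [ 484.62696785 -259.52086605   89.2135272 ] [ 0.76 -0.41 -0.5 ] [ 0.76 -0.41 -0.5 ]
xyz [-0.04  0.01  0.03] a [-0.01 -0.03  0.01] tcp [ 484. -260.   87.]
xyz [1.32 0.02 2.38] a [-0.01 -0.03  0.01] tcp [ 604. -325.   87.]
```

View pics/f.png

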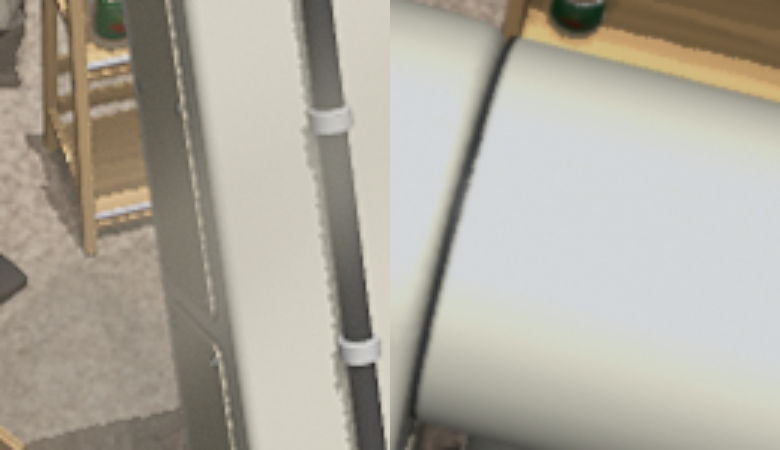

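The arm overhangs the rack in both views. Before reaching in I'll fit a quick planar arm model to check the elbow clears the 342 mm rack.

```bash
python3 -c "
from h import *
s=monitor.sense();q=s['qpos'];e=s['eef_pos']
D=[(.35358,1.63405,1.15519,1,np.hypot(247.1,573.6),230.6),(q[1],q[2],q[4],-1,np.hypot(*e[:2]),e[2]),(.35,2.65,.9,-1,498.4,157),(.77,2.53,1.19,-1,555.8,49.8)]
u=lambda t:np.array([np.sin(t),np.cos(t)])
def fk(p,a,b,c,sg):
    E=np.array([0,p[0]])+p[1]*u(a); W=E+p[2]*u(a+b)+p[4]*u(a+b-np.pi/2)
    return E,W,W+p[3]*u(a+b+sg*c)
f=lambda p:np.r_[np.concatenate([fk(p,*d[:4])[2]-d[4:] for d in D]),.01*p[4]]
p=least_squares(f,[350,450,400,250,0]).x;print(p.round(0),f(p).round(1))
print('now',[x.round(0) for x in fk(p,*D[1][:4])])
for r_,z,ti in((550,88,30),(620,88,30),(685,88,30),(690,70,30),(690,240,30),(690,240,15),(690,240,5),(560,270,15),(560,270,5)):
    g=lambda x:np.r_[fk(p,x[0],x[1],x[2],-1)[2]-[r_,z],100*(x[0]+x[1]-x[2]-np.radians(90+ti))]
    x=least_squares(g,[.7,2.5,1.1]);E,W,_=fk(p,*x.x,-1);print(r_,z,ti,x.x.round(2),'E',E.round(0),'W',W.round(0),x.cost.round(1))
"
```

```text
[282. 579. 492. 339. -62.] [-0.  -0.4 -0.2  0.9  0.7  1.8 -0.8 -2.4 -0.6]
now [array([345., 746.]), array([256., 259.]), array([550.,  90.])]
550 88 30 [0.64 2.56 1.11] E [347. 745.] W [257. 257.] 0.0
620 88 30 [0.62 2.42 0.94] E [336. 753.] W [327. 257.] 0.0
685 88 30 [0.63 2.28 0.82] E [340. 750.] W [392. 257.] 0.0
690 70 30 [0.67 2.27 0.85] E [361. 734.] W [397. 239.] 0.0
690 240 30 [0.27 2.23 0.41] E [152. 840.] W [397. 409.] 0.0
690 240 15 [0.43 2.34 0.94] E [241. 808.] W [363. 328.] 0.0
690 240 5 [0.59 2.37 1.29] E [320. 764.] W [353. 270.] 0.0
560 270 15 [0.24 2.58 0.99] E [137. 844.] W [233. 358.] 0.0
560 270 5 [0.49 2.63 1.46] E [272. 793.] W [223. 300.] 0.0
```

{"op": "drive_tool", "data": {"plan": [{"x": 0.34, "y": 0, "z": 0.59, "ax": 0, "ay": 0, "az": 0, "hand": 30}, {"x": 0.6, "y": 0, "z": 1.04, "ax": 0, "ay": 0, "az": 0, "hand": 30}, {"x": 0.85, "y": 0.01, "z": 1.48, "ax": 0, "ay": 0, "az": 0, "hand": 30}, {"x": 1.1, "y": 0.01, "z": 1.92, "ax": 0, "ay": 0, "az": 0, "hand": 30}, {"x": 1.36, "y": 0.02, "z": 2.36, "ax": 0, "ay": 0, "az": 0, "hand": 30}, {"x": 1.36, "y": 0.02, "z": 2.36, "ax": 0, "ay": 0, "az": 0, "hand": 30}, {"x": 1.36, "y": 0.02, "z": 2.36, "ax": 0, "ay": 0, "az": 0, "hand": 30}]}}

```text
clock: 5.8
eef_pos: [603.6, -325.5, 88.5]
tcp_rot: [3.141, -1.049, -0.493]
contact_force: [-0.4, -0.2, -2.1]
opening: 0.426
grasp_force: 50.4
```

{"op": "drive_tool", "data": {"plan": [{"x": -0.14, "y": 0, "z": 0.08, "ax": 0, "ay": 0, "az": 0, "hand": 30}, {"x": -0.26, "y": 0, "z": 0.15, "ax": 0, "ay": 0, "az": 0, "hand": 30}, {"x": -0.3, "y": 0, "z": 0.17, "ax": 0, "ay": 0, "az": 0, "hand": 30}, {"x": -0.3, "y": 0, "z": 0.17, "ax": 0, "ay": 0, "az": 0, "hand": 30}]}}

```text
clock: 6.2
eef_pos: [603.3, -325.8, 70.0]
tcp_rot: [3.141, -1.049, -0.493]
contact_force: [-2.5, 2.0, 8.1]
opening: 0.424
grasp_force: 49.6
```

{"op": "drive_tool", "data": {"plan": [{"x": -0.03, "y": 0, "z": 0.02, "ax": 0, "ay": 0, "az": 0, "hand": 30}, {"x": -0.03, "y": 0, "z": 0.02, "ax": 0, "ay": 0, "az": 0, "hand": 30}]}}

```text
clock: 6.4
eef_pos: [604.3, -326.3, 70.1]
tcp_rot: [3.141, -1.054, -0.493]
contact_force: [-4.7, 3.4, 16.1]
opening: 0.427
grasp_force: 48.7
```

{"op": "drive_tool", "data": {"plan": [{"x": 0.03, "y": 0, "z": -0.02, "ax": 0, "ay": 0, "az": 0, "hand": 30}, {"x": 0.03, "y": 0, "z": -0.02, "ax": 0, "ay": 0, "az": 0, "hand": 85}, {"x": 0.03, "y": 0, "z": -0.02, "ax": 0, "ay": 0, "az": 0, "hand": 85}, {"x": 0.03, "y": 0, "z": -0.02, "ax": 0, "ay": 0, "az": 0, "hand": 85}, {"x": 0.03, "y": 0, "z": -0.02, "ax": 0, "ay": 0, "az": 0, "hand": 85}, {"x": 0.03, "y": 0, "z": -0.02, "ax": 0, "ay": 0, "az": 0, "hand": 85}, {"x": 0.03, "y": 0, "z": -0.02, "ax": 0, "ay": 0, "az": 0, "hand": 85}]}}

```text
clock: 7.1
eef_pos: [602.9, -325.8, 69.3]
tcp_rot: [3.141, -1.046, -0.494]
contact_force: [-0.0, -0.3, -0.4]
opening: 0.992
grasp_force: 0.0
```

{"op": "drive_tool", "data": {"plan": [{"x": -0.12, "y": 0, "z": -0.3, "ax": 0, "ay": 0, "az": 0, "hand": 85}, {"x": -0.3, "y": 0, "z": -0.7, "ax": 0, "ay": 0, "az": 0, "hand": 85}, {"x": -0.7, "y": 0, "z": -1.4, "ax": 0, "ay": 0, "az": 0, "hand": 85}, {"x": -1.1, "y": 0, "z": -2.1, "ax": 0, "ay": 0, "az": 0, "hand": 85}, {"x": -1.4, "y": 0, "z": -2.7, "ax": 0, "ay": 0, "az": 0, "hand": 85}, {"x": -1.4, "y": 0, "z": -2.7, "ax": 0, "ay": 0, "az": 0, "hand": 85}, {"x": -1.4, "y": 0, "z": -2.7, "ax": 0, "ay": 0, "az": 0, "hand": 85}]}}

```text
clock: 7.8
eef_pos: [469.3, -253.7, 76.1]
tcp_rot: [3.141, -1.046, -0.494]
contact_force: [0.6, -0.3, -0.5]
opening: 0.995
grasp_force: 0.0
```

```bash
python3 -c "
from h import *
s=monitor.sense();print(s['qpos'].round(2))
goal((452,146),240,3,85,0,22)"
```

```text
[-0.5   0.7   2.59  3.13  1.19 -1.57]
xyz [ 0.42 -6.89 -4.94] a [ 2.91 -8.92 -4.57] tcp [454. 146. 218.]
```

{"op": "drive_tool", "data": {"plan": [{"x": 2.6, "y": -1.0, "z": -1.5, "ax": 0, "ay": 0, "az": 0, "hand": 85}, {"x": 2.6, "y": -1.0, "z": -1.5, "ax": 0, "ay": 0, "az": 0, "hand": 85}, {"x": 2.6, "y": -1.0, "z": -1.5, "ax": 0, "ay": 0, "az": 0, "hand": 85}, {"x": 1.5, "y": -6.89, "z": -4.94, "ax": 2.91, "ay": -8.92, "az": -4.57, "hand": 85}, {"x": 1.5, "y": -6.89, "z": -4.94, "ax": 2.91, "ay": -8.92, "az": -4.57, "hand": 85}, {"x": 1.5, "y": -6.89, "z": -4.94, "ax": 2.91, "ay": -8.92, "az": -4.57, "hand": 85}, {"x": 1.5, "y": -6.89, "z": -4.94, "ax": 2.91, "ay": -8.92, "az": -4.57, "hand": 85}, {"x": 1.5, "y": -6.89, "z": -4.94, "ax": 2.91, "ay": -8.92, "az": -4.57, "hand": 85}]}}

```text
clock: 8.6
eef_pos: [476.3, -137.2, 181.3]
tcp_rot: [2.992, -0.738, -0.239]
contact_force: [-0.1, -0.4, -1.8]
opening: 0.997
grasp_force: 0.0
```

```bash
python3 -c "
from h import *
s=monitor.sense();print(s['qpos'].round(2))
goal((452,146),240,3,85,0,22)"
```

```text
[-0.13  0.03  2.46  4.39  0.23 -2.72]
xyz [-0.82 -5.08 -2.53] a [ 2.51 -5.97 -3.05] tcp [454. 146. 218.]
```

```bash
python3 -c "
from h import *
R=Ro.from_euler('xyz',monitor.sense()['tcp_rot']).as_matrix();print(R[:,2])
goal((485,-120),240,25,35,0,0)"
```

```text
[ 0.61107696 -0.30252343 -0.73148104]
xyz [ 0.86 -0.25 -0.86] a [ 6.25  2.37 -4.13] tcp [ 485. -120.  240.]
```

{"op": "drive_tool", "data": {"plan": [{"x": 0.86, "y": -0.25, "z": -0.86, "ax": 6.25, "ay": 2.37, "az": -4.13, "hand": 85}, {"x": 0.86, "y": -0.25, "z": -0.86, "ax": 6.25, "ay": 2.37, "az": -4.13, "hand": 85}, {"x": 0.86, "y": -0.25, "z": -0.86, "ax": 6.25, "ay": 2.37, "az": -4.13, "hand": 85}, {"x": 0.86, "y": -0.25, "z": -0.86, "ax": 6.25, "ay": 2.37, "az": -4.13, "hand": 85}, {"x": 0.86, "y": -0.25, "z": -0.86, "ax": 6.25, "ay": 2.37, "az": -4.13, "hand": 85}, {"x": 0.86, "y": -0.25, "z": -0.86, "ax": 6.25, "ay": 2.37, "az": -4.13, "hand": 85}, {"x": 0.86, "y": -0.25, "z": -0.86, "ax": 6.25, "ay": 2.37, "az": -4.13, "hand": 85}, {"x": 0.86, "y": -0.25, "z": -0.86, "ax": 6.25, "ay": 2.37, "az": -4.13, "hand": 85}]}}

```text
clock: 9.4
eef_pos: [504.7, -79.4, 274.7]
tcp_rot: [2.749, -0.874, 0.346]
contact_force: [0.4, -1.1, -0.9]
opening: 0.998
grasp_force: 0.0
```

```bash
python3 -c "
from h import *
s=monitor.sense();print(s['qpos'].round(2),Ro.from_euler('xyz',s['tcp_rot']).as_matrix()[:,2])
goal((470,0),240,40,60,0,0)
goal((452,146),240,25,85,0,22)"
```

```text
[-0.17 -0.16  2.47  2.98  0.11 -1.73] [ 0.79654516 -0.11930265 -0.59269105]
xyz [-0.61 -1.73 -0.33] a [ 5.86 -2.79 -3.23] tcp [470.   0. 240.]
xyz [-0.5  -4.7  -0.68] a [ 3.96 -7.27 -2.25] tcp [454. 147. 218.]
```

{"op": "drive_tool", "data": {"plan": [{"x": -0.3, "y": -1.73, "z": -0.33, "ax": 5.86, "ay": -2.79, "az": -3.23, "hand": 85}, {"x": -0.3, "y": -1.73, "z": -0.33, "ax": 5.86, "ay": -2.79, "az": -3.23, "hand": 85}, {"x": -0.3, "y": -1.73, "z": -0.33, "ax": 5.86, "ay": -2.79, "az": -3.23, "hand": 85}, {"x": -0.3, "y": -1.73, "z": -0.33, "ax": 5.86, "ay": -2.79, "az": -3.23, "hand": 85}, {"x": -0.3, "y": -1.73, "z": -0.33, "ax": 5.86, "ay": -2.79, "az": -3.23, "hand": 85}, {"x": -0.3, "y": -1.73, "z": -0.33, "ax": 5.86, "ay": -2.79, "az": -3.23, "hand": 85}, {"x": -0.3, "y": -1.73, "z": -0.33, "ax": 5.86, "ay": -2.79, "az": -3.23, "hand": 85}, {"x": -0.3, "y": -1.73, "z": -0.33, "ax": 5.86, "ay": -2.79, "az": -3.23, "hand": 85}]}}

```text
clock: 10.2
eef_pos: [489.6, 3.4, 260.3]
tcp_rot: [2.909, -0.789, 0.522]
contact_force: [1.0, 1.0, 0.4]
opening: 0.995
grasp_force: 0.0
```

```bash
python3 -c "
from h import *
s=monitor.sense();print(s['qpos'].round(2),Ro.from_euler('xyz',s['tcp_rot']).as_matrix()[:,2])
goal((452,146),220,4,90,0,22)"
```

```text
[-0.19 -0.17  2.43  1.22  0.3  -0.13] [ 0.71350727  0.14474703 -0.68553313]
xyz [-0.34 -3.1   0.73] a [ 0.37 -7.82  3.2 ] tcp [452. 146. 198.]
```

{"op": "drive_tool", "data": {"plan": [{"x": -0.34, "y": -3.1, "z": 0.73, "ax": 0.37, "ay": -7.82, "az": 3.2, "hand": 85}, {"x": -0.34, "y": -3.1, "z": 0.73, "ax": 0.37, "ay": -7.82, "az": 3.2, "hand": 85}, {"x": -0.34, "y": -3.1, "z": 0.73, "ax": 0.37, "ay": -7.82, "az": 3.2, "hand": 85}, {"x": -0.34, "y": -3.1, "z": 0.73, "ax": 0.37, "ay": -7.82, "az": 3.2, "hand": 85}, {"x": -0.34, "y": -3.1, "z": 0.73, "ax": 0.37, "ay": -7.82, "az": 3.2, "hand": 85}, {"x": -0.34, "y": -3.1, "z": 0.73, "ax": 0.37, "ay": -7.82, "az": 3.2, "hand": 85}, {"x": -0.34, "y": -3.1, "z": 0.73, "ax": 0.37, "ay": -7.82, "az": 3.2, "hand": 85}, {"x": -0.34, "y": -3.1, "z": 0.73, "ax": 0.37, "ay": -7.82, "az": 3.2, "hand": 85}]}}

```text
clock: 11.0
eef_pos: [452.2, 144.2, 198.6]
tcp_rot: [-3.122, -0.356, 0.246]
contact_force: [-0.2, -0.2, -0.5]
opening: 0.994
grasp_force: 0.0
```

```bash
python3 -c "
from h import *
s=monitor.sense();print(s['qpos'].round(2),Ro.from_euler('xyz',s['tcp_rot']).as_matrix()[:,2])
goal((452,146),220,4,90,0,22)
cv2.imwrite('pics/g.png',np.vstack([np.hstack([imaging.grab_frame(n)[y:y+200,x:x+200,::-1] for n,x,y in(('scene',160,240),('top',130,200))]),np.hstack([imaging.grab_frame(n)[y:y+200,x:x+200,::-1] for n,x,y in(('scene',260,110),('top',320,90))])]).repeat(1,0))
im=cv2.imread('pics/g.png');cv2.imwrite('pics/g2.png',cv2.resize(im,(600,600),interpolation=cv2.INTER_CUBIC))"
```

```text
[ 0.31 -0.01  2.22 -0.    0.57  1.63] [ 0.33275008  0.10403948 -0.93725833]
xyz [ 0.   -0.04  0.01] a [-0.49 -3.37  1.7 ] tcp [452. 146. 198.]
```

View pics/g2.png

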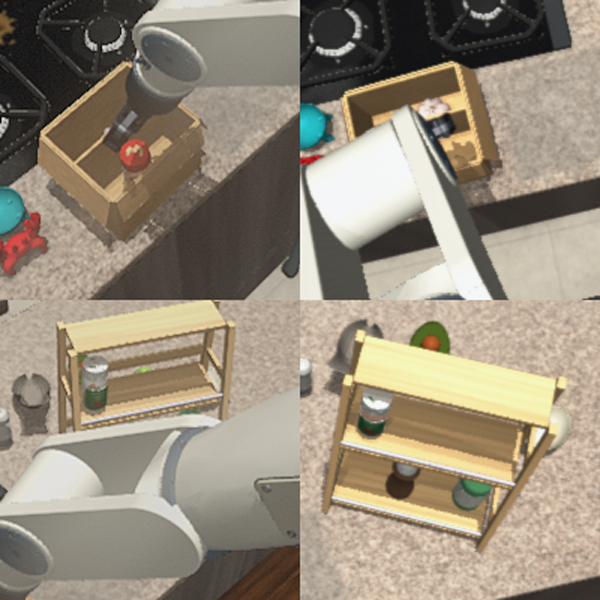

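The mill stands upright in the bottom tier, behind the rail and clear of the bottle. The jar is still in its cell, so I'll set the tool vertical and descend.

{"op": "drive_tool", "data": {"plan": [{"x": 0, "y": -0.04, "z": 0, "ax": -0.49, "ay": -3.37, "az": 1.7, "hand": 85}, {"x": 0, "y": -0.04, "z": 0, "ax": -0.49, "ay": -3.37, "az": 1.7, "hand": 85}, {"x": 0, "y": -0.04, "z": 0, "ax": -0.49, "ay": -3.37, "az": 1.7, "hand": 85}, {"x": 0, "y": -0.04, "z": 0, "ax": -0.49, "ay": -3.37, "az": 1.7, "hand": 85}, {"x": 0, "y": -0.04, "z": 0, "ax": -0.49, "ay": -3.37, "az": 1.7, "hand": 85}]}}

```text
clock: 11.7
eef_pos: [451.4, 145.0, 197.5]
tcp_rot: [-3.14, -0.002, 0.073]
contact_force: [0.7, -0.2, -0.8]
opening: 0.995
grasp_force: 0.0
```

```bash
python3 -c "
from h import *
s=monitor.sense();print(s['qpos'].round(2),s['eef_pos'],Ro.from_euler('xyz',s['tcp_rot']).as_matrix()[:,2])
goal((452,146),97,4,90,0,22)
im=imaging.grab_frame('scene').astype(int);m=(im[...,0]>130)&(im[...,1]<60)&(im[...,2]<60);m[:,:200]=0;m=m[250:400,200:320]
v,u=np.nonzero(m);print(len(u),u.mean()+200,v.mean()+250,u.min()+200,u.max()+200,v.min()+250,v.max()+250,ray('scene',(u.mean()+200,v.mean()+250),105))"
```

```text
[0.31 0.16 1.98 0.   1.   1.8 ] [451.40097021 144.97159031 197.46021548] [ 0.00181308  0.00188602 -0.99999658]
xyz [ 0.01 -0.02  2.45] a [-0.02 -0.02  0.03] tcp [452. 146.  75.]<string>:6: RuntimeWarning: Mean of empty slice.
  ret = ret.dtype.type(ret / rcount)
Traceback (most recent call last):
ValueError: zero-size array to reduction operation minimum which has no identity
```

{"op": "drive_tool", "data": {"plan": [{"x": 0.01, "y": -0.02, "z": 0.8, "ax": 0, "ay": 0, "az": 0, "hand": 85}, {"x": 0.01, "y": -0.02, "z": 1.5, "ax": 0, "ay": 0, "az": 0, "hand": 85}, {"x": 0.01, "y": -0.02, "z": 2.0, "ax": 0, "ay": 0, "az": 0, "hand": 85}, {"x": 0.01, "y": -0.02, "z": 2.4, "ax": 0, "ay": 0, "az": 0, "hand": 85}, {"x": 0.01, "y": -0.02, "z": 2.4, "ax": 0, "ay": 0, "az": 0, "hand": 85}]}}

```text
clock: 12.25
eef_pos: [449.1, 145.7, 76.0]
tcp_rot: [-3.141, 0.003, 0.073]
contact_force: [-1.3, -0.2, 0.9]
opening: 0.993
grasp_force: 0.0
```

{"op": "drive_tool", "data": {"plan": [{"x": 0, "y": 0, "z": 0, "ax": 0, "ay": 0, "az": 0, "hand": 30}, {"x": 0, "y": 0, "z": 0, "ax": 0, "ay": 0, "az": 0, "hand": 30}, {"x": 0, "y": 0, "z": 0, "ax": 0, "ay": 0, "az": 0, "hand": 30}, {"x": 0, "y": 0, "z": 0, "ax": 0, "ay": 0, "az": 0, "hand": 30}, {"x": 0, "y": 0, "z": 0, "ax": 0, "ay": 0, "az": 0, "hand": 30}, {"x": 0, "y": 0, "z": 0, "ax": 0, "ay": 0, "az": 0, "hand": 30}, {"x": 0, "y": 0, "z": 0, "ax": 0, "ay": 0, "az": 0, "hand": 30}], "grip_force": 40}}

```text
clock: 12.95
eef_pos: [452.9, 147.1, 79.2]
tcp_rot: [-3.14, -0.003, 0.072]
contact_force: [-1.3, 0.1, 7.7]
opening: 0.508
grasp_force: 39.7
```

{"op": "drive_tool", "data": {"plan": [{"x": 0, "y": 0, "z": -0.5, "ax": 0, "ay": 0, "az": 0, "hand": 30}, {"x": 0, "y": 0, "z": -1.3, "ax": 0, "ay": 0, "az": 0, "hand": 30}, {"x": 0, "y": 0, "z": -2.2, "ax": 0, "ay": 0, "az": 0, "hand": 30}, {"x": 0, "y": 0, "z": -3.3, "ax": 0, "ay": 0, "az": 0, "hand": 30}, {"x": 0, "y": 0, "z": -3.4, "ax": 0, "ay": 0, "az": 0, "hand": 30}, {"x": 0, "y": 0, "z": -3.4, "ax": 0, "ay": 0, "az": 0, "hand": 30}]}}

```text
clock: 13.55
eef_pos: [453.0, 147.0, 250.2]
tcp_rot: [-3.14, -0.005, 0.072]
contact_force: [-0.2, -0.7, -2.0]
opening: 0.509
grasp_force: 41.5
```

```bash
python3 -c "
from h import *
s=monitor.sense();print(s['qpos'].round(2))
goal((520,-140),s['eef_pos'][2],-15,90,0,0)"
```

```text
[0.31 0.1  1.92 0.   1.12 1.81]
xyz [ 0.92  5.82 -0.01] a [-0.03 -0.05  3.19] tcp [ 520. -140.  250.]
```

{"op": "drive_tool", "data": {"plan": [{"x": 0.1, "y": 0.6, "z": 0, "ax": 0, "ay": 0, "az": 0.4, "hand": 30}, {"x": 0.92, "y": 5.82, "z": 0, "ax": 0, "ay": 0, "az": 3.19, "hand": 30}, {"x": 0.92, "y": 5.82, "z": 0, "ax": 0, "ay": 0, "az": 3.19, "hand": 30}, {"x": 0.92, "y": 5.82, "z": 0, "ax": 0, "ay": 0, "az": 3.19, "hand": 30}, {"x": 0.92, "y": 5.82, "z": 0, "ax": 0, "ay": 0, "az": 3.19, "hand": 30}, {"x": 0.92, "y": 5.82, "z": 0, "ax": 0, "ay": 0, "az": 3.19, "hand": 30}, {"x": 0.92, "y": 5.82, "z": 0, "ax": 0, "ay": 0, "az": 3.19, "hand": 30}, {"x": 0.92, "y": 5.82, "z": 0, "ax": 0, "ay": 0, "az": 3.19, "hand": 30}]}}

```text
clock: 14.35
eef_pos: [517.8, -141.9, 245.4]
tcp_rot: [-3.141, 0.003, -0.265]
contact_force: [0.5, 0.8, -1.2]
opening: 0.506
grasp_force: 41.7
```

{"op": "drive_tool", "data": {"plan": [{"x": 0, "y": 0, "z": 0.9, "ax": 0, "ay": 0, "az": 0, "hand": 30}, {"x": 0, "y": 0, "z": 1.9, "ax": 0, "ay": 0, "az": 0, "hand": 30}, {"x": 0, "y": 0, "z": 2.7, "ax": 0, "ay": 0, "az": 0, "hand": 30}, {"x": 0, "y": 0, "z": 3.2, "ax": 0, "ay": 0, "az": 0, "hand": 30}, {"x": 0, "y": 0, "z": 3.4, "ax": 0, "ay": 0, "az": 0, "hand": 30}, {"x": 0, "y": 0, "z": 3.4, "ax": 0, "ay": 0, "az": 0, "hand": 30}]}}

```text
clock: 14.95
eef_pos: [517.7, -138.6, 76.4]
tcp_rot: [-3.14, 0.003, -0.261]
contact_force: [0.6, 0.3, -1.7]
opening: 0.506
grasp_force: 43.1
```

{"op": "drive_tool", "data": {"plan": [{"x": 0, "y": 0, "z": 0.04, "ax": 0, "ay": 0, "az": 0, "hand": 30}, {"x": 0, "y": 0, "z": 0.06, "ax": 0, "ay": 0, "az": 0, "hand": 30}, {"x": 0, "y": 0, "z": 0.06, "ax": 0, "ay": 0, "az": 0, "hand": 30}]}}

```text
clock: 15.25
eef_pos: [518.8, -140.0, 75.0]
tcp_rot: [-3.141, -0.0, -0.262]
contact_force: [0.8, -0.1, -0.7]
opening: 0.512
grasp_force: 43.1
```

{"op": "drive_tool", "data": {"plan": [{"x": 0, "y": 0, "z": 0.05, "ax": 0, "ay": 0, "az": 0, "hand": 30}, {"x": 0, "y": 0, "z": 0.05, "ax": 0, "ay": 0, "az": 0, "hand": 30}, {"x": 0, "y": 0, "z": 0.05, "ax": 0, "ay": 0, "az": 0, "hand": 30}]}}

```text
clock: 15.55
eef_pos: [520.0, -140.0, 74.1]
tcp_rot: [-3.14, -0.003, -0.263]
contact_force: [-2.6, 5.8, 16.6]
opening: 0.511
grasp_force: 44.7
```

{"op": "drive_tool", "data": {"plan": [{"x": 0, "y": 0, "z": -0.04, "ax": 0, "ay": 0, "az": 0, "hand": 30}, {"x": 0, "y": 0, "z": -0.04, "ax": 0, "ay": 0, "az": 0, "hand": 85}, {"x": 0, "y": 0, "z": -0.04, "ax": 0, "ay": 0, "az": 0, "hand": 85}, {"x": 0, "y": 0, "z": -0.04, "ax": 0, "ay": 0, "az": 0, "hand": 85}, {"x": 0, "y": 0, "z": -0.04, "ax": 0, "ay": 0, "az": 0, "hand": 85}, {"x": 0, "y": 0, "z": -0.04, "ax": 0, "ay": 0, "az": 0, "hand": 85}, {"x": 0, "y": 0, "z": -0.04, "ax": 0, "ay": 0, "az": 0, "hand": 85}]}}

```text
clock: 16.25
eef_pos: [518.5, -140.2, 73.9]
tcp_rot: [-3.141, 0.0, -0.262]
contact_force: [0.3, -0.1, 0.6]
opening: 0.995
grasp_force: 0.0
```

{"op": "drive_tool", "data": {"plan": [{"x": 0, "y": 0, "z": -0.5, "ax": 0, "ay": 0, "az": 0, "hand": 85}, {"x": 0, "y": 0, "z": -1.3, "ax": 0, "ay": 0, "az": 0, "hand": 85}, {"x": 0, "y": 0, "z": -2.3, "ax": 0, "ay": 0, "az": 0, "hand": 85}, {"x": 0, "y": 0, "z": -3.3, "ax": 0, "ay": 0, "az": 0, "hand": 85}, {"x": 0, "y": 0, "z": -3.7, "ax": 0, "ay": 0, "az": 0, "hand": 85}, {"x": 0, "y": 0, "z": -3.7, "ax": 0, "ay": 0, "az": 0, "hand": 85}]}}

```text
clock: 16.85
eef_pos: [520.5, -140.9, 262.8]
tcp_rot: [-3.141, -0.006, -0.262]
contact_force: [0.2, 0.5, -0.3]
opening: 0.995
grasp_force: 0.0
```

```bash
python3 -c "
from h import *
s=monitor.sense();print(s['qpos'].round(2),s['eef_pos'])
goal((500,-120),250,30,60,0,0)
goal((520,-140),205,15,30,0,15)"
```

```text
[-0.27  0.19  1.79  0.    1.16  1.57] [ 520.48458147 -140.89280135  262.78274369]
xyz [-0.51 -0.3   0.25] a [ 1.98  4.68 -7.32] tcp [ 500. -120.  250.]
xyz [ 0.2  -0.14  1.31] a [ 2.63  9.7  -4.53] tcp [ 533. -137.  198.]
```

{"op": "drive_tool", "data": {"plan": [{"x": -0.2, "y": -0.3, "z": 0.2, "ax": 1.98, "ay": 4.68, "az": -7.32, "hand": 85}, {"x": -0.2, "y": -0.3, "z": 0.2, "ax": 1.98, "ay": 4.68, "az": -7.32, "hand": 85}, {"x": -0.2, "y": -0.3, "z": 0.2, "ax": 1.98, "ay": 4.68, "az": -7.32, "hand": 85}, {"x": -0.2, "y": -0.3, "z": 0.2, "ax": 1.98, "ay": 4.68, "az": -7.32, "hand": 85}, {"x": -0.2, "y": -0.3, "z": 0.2, "ax": 1.98, "ay": 4.68, "az": -7.32, "hand": 85}, {"x": -0.2, "y": -0.3, "z": 0.2, "ax": 1.98, "ay": 4.68, "az": -7.32, "hand": 85}, {"x": -0.2, "y": -0.3, "z": 0.2, "ax": 1.98, "ay": 4.68, "az": -7.32, "hand": 85}, {"x": -0.2, "y": -0.3, "z": 0.2, "ax": 1.98, "ay": 4.68, "az": -7.32, "hand": 85}]}}

```text
clock: 17.65
eef_pos: [511.1, -123.6, 246.8]
tcp_rot: [-3.134, -0.518, 0.519]
contact_force: [-0.4, 0.0, -0.6]
opening: 0.993
grasp_force: 0.0
```

```bash
python3 -c "
from h import *
s=monitor.sense();print(s['qpos'].round(2),s['eef_pos'])
goal((500,-120),240,20,35,0,0)
goal((520,-140),205,-20,20,0,15)"
```

```text
[-0.53  0.07  2.08  0.62  0.83  0.13] [ 511.104768   -123.60637064  246.82565461]
xyz [-0.2  -0.17  0.04] a [-1.18  4.22  1.19] tcp [ 500. -120.  240.]
xyz [-0.31  0.6   0.9 ] a [-6.53  6.31  5.43] tcp [ 533. -145.  200.]
```

q4 is rising the right way. Next: heading +20, tilt 35.

{"op": "drive_tool", "data": {"plan": [{"x": 0, "y": -0.17, "z": 0.04, "ax": -1.18, "ay": 4.22, "az": 1.19, "hand": 85}, {"x": 0, "y": -0.17, "z": 0.04, "ax": -1.18, "ay": 4.22, "az": 1.19, "hand": 85}, {"x": 0, "y": -0.17, "z": 0.04, "ax": -1.18, "ay": 4.22, "az": 1.19, "hand": 85}, {"x": 0, "y": -0.17, "z": 0.04, "ax": -1.18, "ay": 4.22, "az": 1.19, "hand": 85}, {"x": 0, "y": -0.17, "z": 0.04, "ax": -1.18, "ay": 4.22, "az": 1.19, "hand": 85}, {"x": 0, "y": -0.17, "z": 0.04, "ax": -1.18, "ay": 4.22, "az": 1.19, "hand": 85}]}}

```text
clock: 18.25
eef_pos: [508.9, -114.8, 246.2]
tcp_rot: [-3.136, -0.957, 0.345]
contact_force: [-0.4, -0.3, 0.4]
opening: 0.999
grasp_force: 0.0
```

```bash
python3 -c "
from h import *
s=monitor.sense();print(s['qpos'].round(2),s['eef_pos'])
goal((519,-140),165,-20,20,0,15)"
```

```text
[-0.71  0.09  2.35  1.48  0.8  -0.67] [ 508.92998782 -114.83315812  246.20998966]
xyz [-1.28  0.73  1.18] a [-5.94  2.43  3.07] tcp [ 532. -145.  160.]
```

{"op": "drive_tool", "data": {"plan": [{"x": -0.6, "y": 0.73, "z": 0.9, "ax": -5.94, "ay": 2.43, "az": 3.07, "hand": 85}, {"x": -0.6, "y": 0.73, "z": 0.9, "ax": -5.94, "ay": 2.43, "az": 3.07, "hand": 85}, {"x": -0.6, "y": 0.73, "z": 0.9, "ax": -5.94, "ay": 2.43, "az": 3.07, "hand": 85}, {"x": -0.6, "y": 0.73, "z": 0.9, "ax": -5.94, "ay": 2.43, "az": 3.07, "hand": 85}, {"x": -0.6, "y": 0.73, "z": 0.9, "ax": -5.94, "ay": 2.43, "az": 3.07, "hand": 85}, {"x": -0.6, "y": 0.73, "z": 0.9, "ax": -5.94, "ay": 2.43, "az": 3.07, "hand": 85}, {"x": -0.6, "y": 0.73, "z": 0.9, "ax": -5.94, "ay": 2.43, "az": 3.07, "hand": 85}, {"x": -0.6, "y": 0.73, "z": 0.9, "ax": -5.94, "ay": 2.43, "az": 3.07, "hand": 85}]}}

```text
clock: 19.05
eef_pos: [546.7, -139.1, 199.3]
tcp_rot: [-3.102, -1.224, -0.336]
contact_force: [1.1, 0.5, 0.2]
opening: 0.996
grasp_force: 0.0
```

```bash
python3 -c "
from h import *
s=monitor.sense();print(s['qpos'].round(2),s['eef_pos'])
goal((519,-140),150,-20,20,0,20)
goal((519,-140),50,-20,20,0,20)
for n in('scene','top'):
    im=imaging.grab_frame(n)[:,:,::-1];cv2.imwrite('pics/j_%s.png'%n,im);im=im.astype(int)
    m=((im[...,2]>110)&(im[...,1]<.4*im[...,2])&(im[...,0]<.4*im[...,2])).astype(np.uint8)
    k,_,st,ce=cv2.connectedComponentsWithStats(m)
    for i in range(1,k):
        if st[i,4]>40:print(n,st[i],ce[i].round(1),ray(n,ce[i],103).round(0))"
```

```text
[-0.2   0.42  2.58  3.25  1.08 -1.57] [ 546.73008379 -139.05636374  199.25008201]
xyz [-1.1   0.22  0.24] a [-0.5  -0.02  0.04] tcp [ 537. -146.  143.]
xyz [-2.98  0.24  0.92] a [-0.5  -0.02  0.04] tcp [ 537. -146.   43.]
scene [ 14 327  27  25 330] [ 28.2 340.5] [802. 501. 103.]
scene [ 37 369  22  21 185] [ 47.3 379.1] [687. 513. 103.]
scene [ 71 378  28  33  65] [ 84.  391.5] [608. 471. 103.]
scene [156 393  24  17 146] [168.3 401.2] [468. 357. 103.]
top [ 46 176  22  21 263] [ 57.5 186.4] [818. 464. 103.]
top [ 32 232  20  18 160] [ 42.1 240. ] [686. 508. 103.]
top [317 239  18  11  85] [324.8 243.4] [ 528. -143.  103.]
top [ 72 240   8  34 171] [ 76.  257.2] [626. 433. 103.]
```

{"op": "drive_tool", "data": {"plan": [{"x": -0.5, "y": 0.24, "z": 0.0, "ax": -0.5, "ay": 0, "az": 0, "hand": 85}, {"x": -1.1, "y": 0.24, "z": 0.2, "ax": -0.5, "ay": 0, "az": 0, "hand": 85}, {"x": -1.8, "y": 0.24, "z": 0.45, "ax": -0.5, "ay": 0, "az": 0, "hand": 85}, {"x": -2.5, "y": 0.24, "z": 0.75, "ax": -0.5, "ay": 0, "az": 0, "hand": 85}, {"x": -2.95, "y": 0.24, "z": 0.92, "ax": -0.5, "ay": 0, "az": 0, "hand": 85}, {"x": -2.95, "y": 0.24, "z": 0.92, "ax": -0.5, "ay": 0, "az": 0, "hand": 85}]}}

```text
clock: 19.75
eef_pos: [535.4, -147.5, 39.6]
tcp_rot: [3.135, -1.216, -0.338]
contact_force: [-0.1, 0.4, -0.0]
opening: 0.992
grasp_force: 0.0
```

{"op": "drive_tool", "data": {"plan": [{"x": 0, "y": 0, "z": 0, "ax": 0, "ay": 0, "az": 0, "hand": 30}, {"x": 0, "y": 0, "z": 0, "ax": 0, "ay": 0, "az": 0, "hand": 30}, {"x": 0, "y": 0, "z": 0, "ax": 0, "ay": 0, "az": 0, "hand": 30}, {"x": 0, "y": 0, "z": 0, "ax": 0, "ay": 0, "az": 0, "hand": 30}, {"x": 0, "y": 0, "z": 0, "ax": 0, "ay": 0, "az": 0, "hand": 30}, {"x": 0, "y": 0, "z": 0, "ax": 0, "ay": 0, "az": 0, "hand": 30}, {"x": 0, "y": 0, "z": 0, "ax": 0, "ay": 0, "az": 0, "hand": 30}], "grip_force": 40}}

```text
clock: 20.45
eef_pos: [534.5, -149.4, 46.0]
tcp_rot: [3.11, -1.225, -0.319]
contact_force: [-2.0, 2.2, 7.9]
opening: 0.503
grasp_force: 40.3
```

{"op": "drive_tool", "data": {"plan": [{"x": 0, "y": 0, "z": 0, "ax": 0, "ay": 0, "az": 0, "hand": 30}, {"x": 0, "y": 0, "z": 0, "ax": 0, "ay": 0, "az": 0, "hand": 30}]}}

```text
clock: 20.65
eef_pos: [534.5, -149.4, 46.0]
tcp_rot: [3.11, -1.225, -0.319]
contact_force: [-1.1, 2.4, 7.9]
opening: 0.506
grasp_force: 40.3
```

{"op": "drive_tool", "data": {"plan": [{"x": 0.19, "y": 0, "z": -0.07, "ax": 0, "ay": 0, "az": 0, "hand": 30}, {"x": 0.38, "y": 0, "z": -0.14, "ax": 0, "ay": 0, "az": 0, "hand": 30}, {"x": 0.38, "y": 0, "z": -0.14, "ax": 0, "ay": 0, "az": 0, "hand": 30}, {"x": 0.38, "y": 0, "z": -0.14, "ax": 0, "ay": 0, "az": 0, "hand": 30}]}}

```text
clock: 21.05
eef_pos: [533.9, -149.5, 64.5]
tcp_rot: [3.108, -1.221, -0.318]
contact_force: [-0.1, 0.4, -1.1]
opening: 0.505
grasp_force: 40.9
```

```bash
cat >> h.py <<'E'
def goalyaw(axis,tcpz,head,hoff):
    s=monitor.sense();R0=Ro.from_euler('xyz',s["tcp_rot"]).as_matrix();h0=np.arctan2(R0[1,2],R0[0,2])
    a=np.radians(head);Rw=Ro.from_euler('z',a-h0);p=np.array([axis[0]+hoff*np.cos(a),axis[1]+hoff*np.sin(a),tcpz])
    d=R0.T@(p-s["eef_pos"])/50;w=R0.T@Rw.as_rotvec(degrees=True)/6
    print("head",np.degrees(h0).round(1),"y",R0[:,1].round(3),"xyz",d.round(2),"a",w.round(2),"tcp",p.round(0))
E
python3 -c "
from h import *
goalyaw(monitor.sense()['eef_pos'][:2],259,-20,0)
goalyaw(rk(-138,-20),259,-28.3,19)
print(monitor.sense()['qpos'].round(2))"
```

```text
head -20.3 y [-0.342 -0.94   0.011] xyz [ 3.66  0.04 -1.33] a [ 0.04  0.   -0.01] tcp [ 534. -149.  259.]
head -20.3 y [-0.342 -0.94   0.011] xyz [ 3.61  3.39 -1.35] a [-1.26 -0.02  0.46] tcp [ 475. -306.  259.]
[-0.17  0.95  2.55  3.32  1.57 -1.52]
```

{"op": "drive_tool", "data": {"plan": [{"x": 0.5, "y": 0, "z": -0.2, "ax": 0, "ay": 0, "az": 0, "hand": 30}, {"x": 3.66, "y": 0.04, "z": -1.33, "ax": 0, "ay": 0, "az": 0, "hand": 30}, {"x": 3.66, "y": 0.04, "z": -1.33, "ax": 0, "ay": 0, "az": 0, "hand": 30}, {"x": 3.66, "y": 0.04, "z": -1.33, "ax": 0, "ay": 0, "az": 0, "hand": 30}, {"x": 3.66, "y": 0.04, "z": -1.33, "ax": 0, "ay": 0, "az": 0, "hand": 30}, {"x": 3.66, "y": 0.04, "z": -1.33, "ax": 0, "ay": 0, "az": 0, "hand": 30}, {"x": 3.66, "y": 0.04, "z": -1.33, "ax": 0, "ay": 0, "az": 0, "hand": 30}]}}

```text
clock: 21.75
eef_pos: [534.6, -149.5, 262.2]
tcp_rot: [3.11, -1.226, -0.32]
contact_force: [-0.4, 0.4, -1.1]
opening: 0.507
grasp_force: 40.9
```

```bash
python3 -c "
from h import *
goalyaw(rk(-138,-20),259,-28.3,19)
print(monitor.sense()['qpos'].round(2))"
```

```text
head -20.3 y [-0.343 -0.939  0.011] xyz [-0.11  3.35 -0.01] a [-1.26 -0.01  0.45] tcp [ 475. -306.  259.]
[-0.17  0.16  2.57  3.38  0.83 -1.68]
```

{"op": "drive_tool", "data": {"plan": [{"x": -0.02, "y": 0.5, "z": 0, "ax": -0.2, "ay": 0, "az": 0.07, "hand": 30}, {"x": -0.06, "y": 3.35, "z": 0, "ax": -1.26, "ay": 0, "az": 0.45, "hand": 30}, {"x": -0.06, "y": 3.35, "z": 0, "ax": -1.26, "ay": 0, "az": 0.45, "hand": 30}, {"x": -0.06, "y": 3.35, "z": 0, "ax": -1.26, "ay": 0, "az": 0.45, "hand": 30}, {"x": -0.06, "y": 3.35, "z": 0, "ax": -1.26, "ay": 0, "az": 0.45, "hand": 30}, {"x": -0.06, "y": 3.35, "z": 0, "ax": -1.26, "ay": 0, "az": 0.45, "hand": 30}, {"x": -0.06, "y": 3.35, "z": 0, "ax": -1.26, "ay": 0, "az": 0.45, "hand": 30}, {"x": -0.06, "y": 3.35, "z": 0, "ax": -1.26, "ay": 0, "az": 0.45, "hand": 30}]}}

```text
clock: 22.55
eef_pos: [475.8, -305.4, 256.5]
tcp_rot: [3.106, -1.22, -0.455]
contact_force: [-0.2, -0.9, -1.2]
opening: 0.499
grasp_force: 41.1
```

```bash
python3 -c "
from h import *
goalyaw(rk(-138,-20),259,-28.3,19)
goalyaw(rk(12,-20),259,-28.3,19)
print(monitor.sense()['qpos'].round(2))
cv2.imwrite('pics/k.png',np.hstack([cv2.resize(imaging.grab_frame(n)[y:y+200,x:x+130,::-1],None,fx=3,fy=3) for n,x,y in(('scene',285,90),('top',345,100))]))"
```

```text
head -28.3 y [-0.47  -0.883  0.012] xyz [ 0.05  0.02 -0.02] a [-0.01 -0.    0.  ] tcp [ 475. -306.  259.]
head -28.3 y [-0.47  -0.883  0.012] xyz [1.08 0.04 2.8 ] a [-0.01 -0.    0.  ] tcp [ 607. -378.  259.]
[-0.68  0.19  2.55  2.9   0.83 -1.49]
```

{"op": "drive_tool", "data": {"plan": [{"x": 0.06, "y": 0, "z": -0.02, "ax": 0, "ay": 0, "az": 0, "hand": 30}, {"x": 0.26, "y": 0.01, "z": 0.55, "ax": 0, "ay": 0, "az": 0, "hand": 30}, {"x": 0.47, "y": 0.02, "z": 1.12, "ax": 0, "ay": 0, "az": 0, "hand": 30}, {"x": 0.65, "y": 0.02, "z": 1.6, "ax": 0, "ay": 0, "az": 0, "hand": 30}, {"x": 0.65, "y": 0.02, "z": 1.6, "ax": 0, "ay": 0, "az": 0, "hand": 30}, {"x": 0.65, "y": 0.02, "z": 1.6, "ax": 0, "ay": 0, "az": 0, "hand": 30}]}}

```text
clock: 23.25
eef_pos: [551.8, -347.0, 261.0]
tcp_rot: [3.104, -1.221, -0.453]
contact_force: [-0.8, -0.3, -2.2]
opening: 0.507
grasp_force: 41.2
```

```bash
python3 -c "
from h import *
goalyaw(rk(12,-20),259,-28.3,19)"
```

```text
head -28.3 y [-0.469 -0.883  0.013] xyz [0.39 0.02 1.2 ] a [-0.01 -0.    0.  ] tcp [ 607. -378.  259.]
```

{"op": "drive_tool", "data": {"plan": [{"x": 0.1, "y": 0.01, "z": 0.35, "ax": 0, "ay": 0, "az": 0, "hand": 30}, {"x": 0.2, "y": 0.01, "z": 0.65, "ax": 0, "ay": 0, "az": 0, "hand": 30}, {"x": 0.3, "y": 0.02, "z": 0.95, "ax": 0, "ay": 0, "az": 0, "hand": 30}, {"x": 0.39, "y": 0.02, "z": 1.2, "ax": 0, "ay": 0, "az": 0, "hand": 30}, {"x": 0.39, "y": 0.02, "z": 1.2, "ax": 0, "ay": 0, "az": 0, "hand": 30}, {"x": 0.39, "y": 0.02, "z": 1.2, "ax": 0, "ay": 0, "az": 0, "hand": 30}]}}

```text
clock: 23.85
eef_pos: [606.0, -377.8, 258.5]
tcp_rot: [3.104, -1.221, -0.454]
contact_force: [-0.7, 0.3, -1.8]
opening: 0.503
grasp_force: 41.2
```

{"op": "drive_tool", "data": {"plan": [{"x": -0.14, "y": 0, "z": 0.05, "ax": 0, "ay": 0, "az": 0, "hand": 30}, {"x": -0.24, "y": 0, "z": 0.09, "ax": 0, "ay": 0, "az": 0, "hand": 30}, {"x": -0.28, "y": 0, "z": 0.1, "ax": 0, "ay": 0, "az": 0, "hand": 30}, {"x": -0.28, "y": 0, "z": 0.1, "ax": 0, "ay": 0, "az": 0, "hand": 30}]}}

```text
clock: 24.25
eef_pos: [606.2, -378.4, 243.3]
tcp_rot: [3.104, -1.221, -0.455]
contact_force: [-0.7, -0.4, -2.4]
opening: 0.507
grasp_force: 41.2
```

{"op": "drive_tool", "data": {"plan": [{"x": -0.04, "y": 0, "z": 0.01, "ax": 0, "ay": 0, "az": 0, "hand": 30}, {"x": -0.04, "y": 0, "z": 0.01, "ax": 0, "ay": 0, "az": 0, "hand": 30}]}}

```text
clock: 24.45
eef_pos: [606.7, -378.8, 243.1]
tcp_rot: [3.103, -1.224, -0.454]
contact_force: [-0.4, 1.0, 4.1]
opening: 0.506
grasp_force: 41.4
```

Contact with the board. Release, wait, and withdraw.

{"op": "drive_tool", "data": {"plan": [{"x": 0, "y": 0, "z": 0, "ax": 0, "ay": 0, "az": 0, "hand": 85}, {"x": 0, "y": 0, "z": 0, "ax": 0, "ay": 0, "az": 0, "hand": 85}, {"x": 0, "y": 0, "z": 0, "ax": 0, "ay": 0, "az": 0, "hand": 85}, {"x": 0, "y": 0, "z": 0, "ax": 0, "ay": 0, "az": 0, "hand": 85}, {"x": 0, "y": 0, "z": 0, "ax": 0, "ay": 0, "az": 0, "hand": 85}, {"x": 0, "y": 0, "z": 0, "ax": 0, "ay": 0, "az": 0, "hand": 85}]}}

```text
clock: 25.05
eef_pos: [606.2, -378.5, 241.9]
tcp_rot: [3.104, -1.222, -0.454]
contact_force: [-0.6, 0.9, -0.6]
opening: 0.993
grasp_force: 0.0
```

{"op": "drive_tool", "data": {"plan": [{"x": -0.1, "y": 0, "z": -0.3, "ax": 0, "ay": 0, "az": 0, "hand": 85}, {"x": -0.25, "y": 0, "z": -0.8, "ax": 0, "ay": 0, "az": 0, "hand": 85}, {"x": -0.45, "y": 0, "z": -1.5, "ax": 0, "ay": 0, "az": 0, "hand": 85}, {"x": -0.7, "y": 0, "z": -2.3, "ax": 0, "ay": 0, "az": 0, "hand": 85}, {"x": -0.85, "y": 0, "z": -2.8, "ax": 0, "ay": 0, "az": 0, "hand": 85}, {"x": -0.85, "y": 0, "z": -2.8, "ax": 0, "ay": 0, "az": 0, "hand": 85}]}}

```text
clock: 25.65
eef_pos: [474.5, -307.9, 248.9]
tcp_rot: [3.105, -1.219, -0.456]
contact_force: [0.6, -0.1, -0.2]
opening: 0.995
grasp_force: 0.0
```

{"op": "drive_tool", "data": {"plan": [{"x": 0, "y": -5, "z": 0, "ax": 1, "ay": 0, "az": 0, "hand": 85}, {"x": 0, "y": -5, "z": 0, "ax": 1, "ay": 0, "az": 0, "hand": 85}, {"x": 0, "y": -5, "z": 0, "ax": 3, "ay": 0, "az": 0, "hand": 85}, {"x": 0, "y": -7, "z": 0, "ax": 3, "ay": 0, "az": 0, "hand": 85}, {"x": 0, "y": -7, "z": 0, "ax": 4, "ay": 0, "az": 0, "hand": 85}, {"x": 0, "y": -7, "z": 0, "ax": 4, "ay": 0, "az": 0, "hand": 85}, {"x": 0, "y": -7, "z": 0, "ax": 4, "ay": 0, "az": 0, "hand": 85}, {"x": 0, "y": -7, "z": 0, "ax": 4, "ay": 0, "az": 0, "hand": 85}]}}

```text
clock: 26.45
eef_pos: [644.9, 4.0, 246.2]
tcp_rot: [-2.757, -1.224, -0.453]
contact_force: [-1.5, -0.7, 0.8]
opening: 0.997
grasp_force: 0.0
```

```bash
python3 -c "
from h import *
cv2.imwrite('pics/z.png',np.hstack([cv2.resize(imaging.grab_frame(n)[y:y+195,x:x+130,::-1],None,fx=3,fy=3) for n,x,y in(('scene',290,90),('top',335,95))]))"
```

```text
(no output)
```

View pics/z.png

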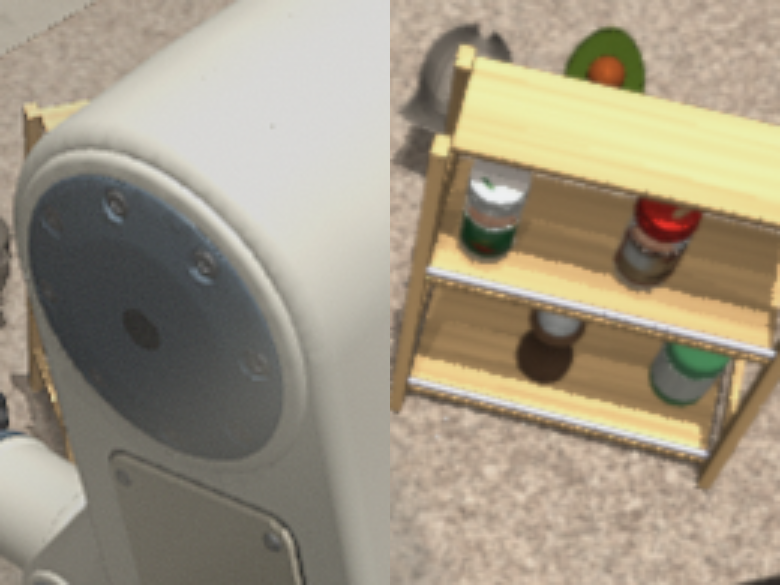

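The top view shows the red-capped jar upright on the upper tier at (655,240). The mill is upright on the bottom tier at (548,345). Both are behind their rails, and the herb jar and bottle haven't moved.

```bash
python3 -c "
from rig import r
print(r.sign_off())"
```

```text
the job is handed in; nothing more can be done
None
```

I've handed the job in: the pepper mill stands on the bottom tier and the red-capped jar on the tier above, both upright behind their rails, with the bottle and herb jar where they were, at about 26.5 s of the 72 s allowed.

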